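Wipe the offcuts off the work board round a standing model tree

TASK

Pick up the white foam block from its cork pad and use it to wipe all four wooden chips off the grey work board into the metal tray at the board's end, without your fingers touching the chips and without lifting the chips. The little tree on the board is freshly placed: leave it and the jar and paint pots standing just where they are. When all the chips lie in the tray, put the foam block back flat on its cork pad, the same side down as you found it, and let go.

Things in the scene. Friction and masses are not known exactly. Their poses are not given: they have to be found in the camera images.
- board: Fixed grey work board on two wooden battens, sizes in mm: 150 (its x) x 220 (its y), flat top 70 above the table, no rim. Origin: centre of its underside at table height; z up. It lies roughly square to the world (a few degrees of yaw). The chips are wiped off over one of its two 150 mm ends (+y or -y), the one where the tray is.
- tray: Fixed open dark metal tray, 150 (x) x 160 (y) x 41 high, walls 4 thick, on a 20 high wooden block: inner floor 24, rim 61 above the table. Origin: under its centre, at table height, axes parallel to the board's. It stands at the board's +y or its -y end, centre 182 from the board's centre, its near wall tucked 8 under the overhanging end of the board, so that what is pushed over that end drops in.
- pad: Fixed flat cork pad, 120 (x) x 100 (y), 6 thick on a 40 high wooden block (top 46 above the table), at the board's other end, centre 182 from the board's centre. Origin: under its centre, at table height, axes parallel to the board's.
- wiper: Loose white rigid foam block, 53 (its x) x 72 (its y) x 50 high, about 30 g, standing on the pad at any yaw within about 60 degrees of the pad's. Origin: centre of its underside, z up. Grip it across the 53 mm width (along its x), high enough that the fingertips stay above the chips while its underside skims the board.
- tree: Loose model fir tree, 57 high, on a disc foot of 22 diameter, 12 g, very easily knocked, its cone is up to 25 (loose leaves 30) wide and starts 25 above the foot. It stands near the middle of the board. Origin: about the centre of the foot's underside.
- chip_a: Loose plain wooden chip 20 x 12 x 8 high, 10 g, on the board, whose top is at 70; any yaw; origin at the centre of its underside as built (it may tumble), z up.
- chip_b: Loose plain wooden chip 14 x 14 x 9 high, 10 g, on the board, whose top is at 70; any yaw; origin at the centre of its underside as built (it may tumble), z up.
- chip_c: Loose plain stepped wooden chip 20 x 14 x 9 high (4 high on one half), 10 g, on the board, whose top is at 70; any yaw; origin at the centre of its underside as built (it may tumble), z up.
- chip_d: Loose plain wooden chip 18 x 10 x 10 high, 10 g, on the board, whose top is at 70; any yaw; origin at the centre of its underside as built (it may tumble), z up.
- jar: Bystander: clear glass jar, 64 diameter, 82 high, loose on the table beyond the tray or the pad. Origin: centre of its underside.
- pot_1: Bystander: closed ochre paint pot, 39 diameter, 40 high, loose on the table beyond the tray or the pad. Origin: centre of its underside.
- pot_2: Bystander: closed white paint pot, 39 diameter, 40 high, loose on the table beyond the tray or the pad. Origin: centre of its underside.

How it is judged:
On the way, in this order (a step that is already met when the one before it is completed fails the run):
1. the foam block is lifted off its pad (height (world z) of wiper above 0.075 m), for 0.1 s.
2. all four chips lie in the tray (x of chip_a in the frame of tray between -0.075 and 0.075 m and y of chip_a in the frame of tray between -0.08 and 0.08 m and z of each of chip_a, chip_b, chip_c, chip_d in the frame of tray below 0.062 m and x of chip_b in the frame of tray between -0.075 and 0.075 m and y of chip_b in the frame of tray between -0.08 and 0.08 m and x of chip_c in the frame of tray between -0.075 and 0.075 m and y of chip_c in the frame of tray between -0.08 and 0.08 m and x of chip_d in the frame of tray between -0.075 and 0.075 m and y of chip_d in the frame of tray between -0.08 and 0.08 m), for 0.2 s.
3. the foam block stands on its pad again (x of wiper in the frame of pad between -0.045 and 0.045 m and y of wiper in the frame of pad between -0.045 and 0.045 m and height (world z) of wiper between 0.043 and 0.05 m and angle between wiper's own z axis and vertical below 0.1 rad), for 0.2 s.
At the end, for the whole second after the job is handed in: All four chips lie at rest inside the tray, below its rim; the foam block is released, upright (0.1 rad) and still on its pad, centre within 45 mm of the pad's in each axis; the tree stands upright within 6 mm of its start, jar and pots within 10 mm (all of step 2 and all of step 3 and linear speed of each of chip_a, chip_b, chip_c, chip_d, wiper below 0.02 m/s and distance of tree from where it was at the start of the episode below 0.006 m and angle between tree's own z axis and vertical below 0.15 rad and distance of each of jar, pot_1, pot_2 from where it was at the start of the episode below 0.01 m); the robot touches nothing.
It fails at once if a chip is touched by the fingers or the arm (contact force between any of the fingers, the arm and chip_a above 0.3 N or contact force between any of the fingers, the arm and chip_b above 0.3 N or contact force between any of the fingers, the arm and chip_c above 0.3 N or contact force between any of the fingers, the arm and chip_d above 0.3 N).
It fails at once if a chip is lifted more than 30 mm off the board (height (world z) of any of chip_a, chip_b, chip_c, chip_d above 0.1 m).
It fails at once if the tree is shifted by more than 6 mm or tipped by more than 0.3 rad (distance of tree from where it was at the start of the episode above 0.006 m or angle between tree's own z axis and vertical above 0.3 rad).
It fails at once if the jar or a paint pot is shifted by more than 10 mm (distance of any of jar, pot_1, pot_2 from where it was at the start of the episode above 0.01 m).
It also fails if it takes over 54 s, if anything falls off the work surface, if the arm or the gripper's body presses on something with over 40 N, if the wrist force passes 120 N, or if a joint passes its speed limit or range.

ROBOT

A 7-joint arm with a two-finger parallel gripper is mounted at the origin on a cart in front of the work surface, level with it; the furniture and walls round the work are solid. World frame = base frame: x ahead of the robot, y to its left, z up, the work surface at z = 0. Lengths are in m, angles in rad, forces in N, time in s.
With the tool pointing down it reaches from about 0.4 to 0.85 m from the base axis. Payload 6.9 kg.
Tool frame: the origin (TCP) lies midway between the tips of the shut fingers; the grasp point (between the pads) lies behind it (ctrl.pinch_z is the z of the grasp point in the tool frame, in m); z points along the fingers, y is the line along which they close (so a half turn about z gives the same grasp; the last joint's range is limited). The gripper opens to 85 mm and grips with 20 to 120 N. Pads are 22 mm wide; open, the fingers measure 114 mm over their backs; the gripper's body (76 mm by 85 mm) begins 54 mm behind the grasp point. The pads swing forward as they close: fully open they stand 13 mm farther back than shut.
Start: joints at [1.22, 0.507, -0.238, 1.5, 0.126, 1.149, -0.155], TCP at [0.275, -0.561, 0.231] pointing down, gripper open.
Joint ranges: [-3.08, 3.08], [-0.24, 2.05], [-1.43, 1.35], [0, 2.5], [-1.52, 4.66], [0.17, 1.96], [-2.89, 2.89]. Speed limits (rad/s): [2.39, 2.39, 3.14, 3.14, 3.14, 3.14, 3.14].

INTERFACE

Orientations are given as a unit quaternion [w, x, y, z].
In Python, from station import ctrl, get_state, vision, ticket, models gives the robot as it stands. Calls block until the motion is done:
- ctrl.movep(position, orientation): joint-space move of the TCP to a pose.
- ctrl.movel(position, frame=None, max_speed=0.15): straight line of the TCP; frame=None keeps the orientation; max_speed is the mean speed in m/s.
- ctrl.set_joints(angles): joint-space move.
- ctrl.ungrasp() and ctrl.close_gripper(force=None): open the fingers fully, or close them until they stop; force is the grip in N (None keeps the last).
- ctrl.pause(seconds).
- ctrl.ik(position, orientation): joint angles nearest the present ones, or None.
- get_state(): the state.
- vision.grab_frame(name): name is "scene" or "top" or "wrist"; returns (picture, depth): 384x512x3 uint8, blue, green, red; 384x512 float32, m along the optical axis (not along the pixel's ray), 0 where there is no reading.
- vision.camera_info(name): a dict with "mtx" (3x3 intrinsics, pixels), "dist_coeffs" ([k1, k2, p1, p2, k3] as OpenCV has them; the pictures are not rectified), "R" (3x3) and "t" (3): a world point X has camera coordinates R X + t; the wrist camera has in their place "hand_eye" (4x4, takes a point from camera to tool coordinates, whose origin is the TCP and whose axes are the flange's). Camera axes: x right, y down, z forward; pixel columns grow to the right and rows downward; lengths in m; the calibration is good to about 2 mm. A picture is of the moment at which its call begins: read the wrist's pose just before it. camera_info takes no time and is no camera call.
A pose or a line that the arm cannot do raises ctrl.Unreachable and nothing moves.
- ticket.close_job(): hands the job in; it is judged then, once.
Trained networks look in the newest picture that a camera, given by its name, has taken for a name from the list of things; names that differ only in an ending like _2 or _b are one class to them, and where a whole thing is asked for, a point or a joint stands for the part that bears it (a point fixed in the world has none). Each returns a list of dicts, best first, with "p" (0 to 1); they miss things now and then, are a little off and sometimes report something else, mostly with a low value. They report only what shows in the picture. A call takes as long as a camera call.
- models.recognise(camera, target): "point" ([column, row] in pixels, amid what is visible of it).
- models.masks_of(camera, target): "mask" (384x512 bool, what is visible of it) and "point" ([column, row] in pixels, amid what is visible of it).
The state is a dict: "time": time; "qpos": joint angles; "qd": joint speeds; "tau": joint torques, N m; "tcp_pos": TCP position; "eef_rot": TCP orientation; "contact_force": force on the tool from outside, world axes, zero at the start; "wrist_torque": the same for the moment, N m; "width": finger opening in m; "gripper_force": force on a finger pad.
Only numpy, scipy, OpenCV 4.12 (cv2) and the standard library are available. Lean on these libraries where they do the work, as an engineer would, in place of code of your own. Each camera call takes 0.05 s, during which the arm holds its last target. There are 200 camera calls.

## Working session

There is one attempt and no reset: what is moved stays moved. The work goes in short steps, each a Python script; the robot and the scene stay as the last script left them, time stands still between calls to the robot, and variables do not carry over. Pictures are saved under pics/ and viewed, at most 10 in all, crops included, and the job is handed in when it is done.

```bash
ls; mkdir -p pics; python3 - <<'E'
from station import ctrl,get_state,vision,models
import cv2,numpy as np
print(ctrl.pinch_z, get_state()['time'])
a,da=vision.grab_frame("top"); b,db=vision.grab_frame("scene")
cv2.imwrite("pics/top.png",a);cv2.imwrite("pics/scene.png",b)
i=vision.camera_info("top");print(i);print(vision.camera_info("wrist")["hand_eye"])
for n in ["board","tray","pad","wiper","tree","chip_a","jar","pot_1"]:
    r=models.recognise("top",n);print(n,[(np.round(x["point"]),round(x["p"],2)) for x in r[:5]])
s=get_state();print({k:np.round(v,3) for k,v in s.items()})
E
```

```text
pics
-0.0187 0.0
{'mtx': array([[455.91730148,   0.        , 253.71711197],
       [  0.        , 455.91730148, 197.4864257 ],
       [  0.        ,   0.        ,   1.        ]]), 'dist_coeffs': array([-0.13379517,  0.        ,  0.        ,  0.        ,  0.        ]), 'R': array([[ 0.0104177 , -0.99977183,  0.0186484 ],
       [-0.99549473, -0.01212719, -0.09403816],
       [ 0.09424285, -0.01758472, -0.99539392]]), 't': array([0.02354953, 0.51699036, 1.49528326])}
[[ 1.92133810e-04 -9.45524378e-01 -3.25551246e-01  8.40288099e-02]
 [ 9.99999964e-01  2.42100222e-04 -1.12971029e-04  4.32838379e-04]
 [ 1.85632891e-04 -3.25551213e-01  9.45524391e-01 -1.42873996e-01]
 [ 0.00000000e+00  0.00000000e+00  0.00000000e+00  1.00000000e+00]]
board [(array([296., 194.]), 0.73)]
tray [(array([240., 198.]), 0.77)]
pad [(array([343., 192.]), 0.82)]
wiper [(array([357., 194.]), 0.84)]
tree [(array([302., 200.]), 0.52)]
chip_a [(array([206., 196.]), 0.73)]
jar [(array([388., 193.]), 0.86)]
pot_1 [(array([203., 216.]), 0.46)]
{'time': np.float64(0.5), 'qpos': array([ 1.221,  0.507, -0.238,  1.5  ,  0.126,  1.149, -0.155]), 'qd': array([ 0.   , -0.002,  0.001, -0.   ,  0.001, -0.   , -0.002]), 'tau': array([ 1.0000e-03, -6.1984e+01, -2.1830e+00, -2.4977e+01,  1.4000e-02,
        3.0000e-03, -0.0000e+00]), 'tcp_pos': array([ 0.275, -0.561,  0.231]), 'eef_rot': array([-0.   ,  0.974,  0.226,  0.   ]), 'contact_force': array([ 0.335, -0.951,  0.032]), 'wrist_torque': array([ 0.035, -0.007,  0.03 ]), 'gripper_force': np.float64(0.0), 'width': np.float64(0.085)}
```

```bash
python3 - <<'E'
import cv2
a=cv2.imread("pics/top.png");cv2.imwrite("pics/topc.png",cv2.resize(a[130:270,170:430],None,fx=3,fy=3,interpolation=cv2.INTER_CUBIC))
E
```

```text
(no output)
```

View pics/topc.png

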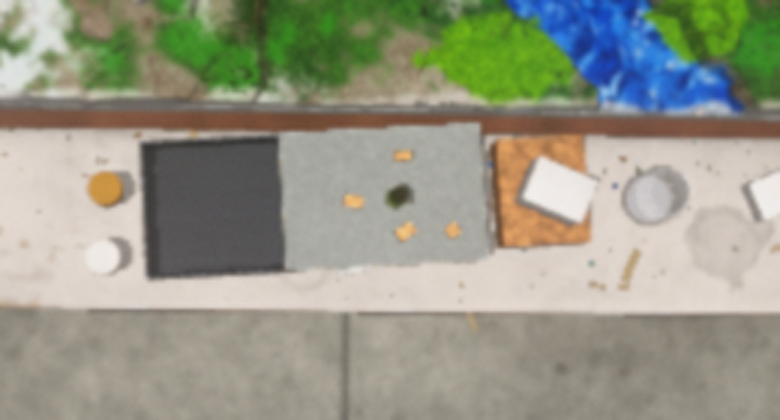

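View pics/scene.png

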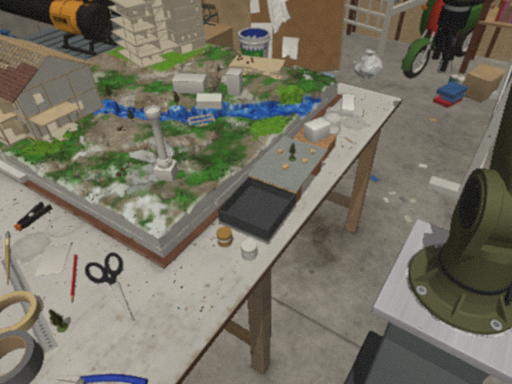

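The top view shows the tray at left (+y) and the pad with the wiper at right (-y). The chips in the crop are at (403,155), (354,201), (405,231) and (453,229), with the tree at (399,195). Next I'll take a close wrist view.

```bash
cat > h.py <<'E'
from station import ctrl,get_state,vision,models,ticket
import cv2,numpy as np
from scipy.spatial.transform import Rotation as Rn
def q(a): # tool down, tool x at world angle a
    return np.array([0,np.cos(a/2),np.sin(a/2),0])
def cam(name,s=None):
    i=vision.camera_info(name)
    if name=="wrist":
        w=s["eef_rot"];Rt=Rn.from_quat([w[1],w[2],w[3],w[0]]).as_matrix();H=i["hand_eye"]
        R=Rt@H[:3,:3];c=Rt@H[:3,3]+s["tcp_pos"]
    else: R=i["R"].T;c=-R@i["t"]
    return i,R,c
def ray(name,px,s=None):
    i,R,c=cam(name,s)
    u=cv2.undistortPoints(np.float64(px).reshape(-1,1,2),i["mtx"],i["dist_coeffs"]).reshape(-1,2)
    return c,(R@np.c_[u,np.ones(len(u))].T).T
def onz(name,px,z,s=None):
    c,d=ray(name,px,s);return c+d*((z-c[2])/d[:,2])[:,None]
def cloud(name,D,s=None):
    H,W=D.shape;v,u=np.mgrid[:H,:W];c,d=ray(name,np.c_[u.ravel(),v.ravel()],s)
    return (c+d*D.reshape(-1,1)).reshape(H,W,3)
E
python3 - <<'E'
from h import *
k=lambda *p:[(170+x/3,130+y/3) for x,y in p]
r=lambda n,a:print(n,np.round(a,3).tolist())
r("board",onz("top",k((279,132),(480,124),(490,260),(285,270)),.07))
r("chips",onz("top",k((403,155),(354,201),(405,231),(453,229)),.078))
r("tree",onz("top",k((399,195)),.11))
r("wiper",onz("top",k((543,155),(597,185),(575,221),(522,194)),.096))
r("pots/jar",onz("top",k((105,188),(103,256),(648,193)),.05))
a,D=vision.grab_frame("top");P=cloud("top",D)
for p in k((300,115),(300,90),(400,115),(400,90),(540,90),(230,110)): r("wall",P[int(p[1]),int(p[0])])
np.random.seed(0)
for pos in [(.6,-.6,.3),(.6,-.75,.3),(.6,-.4,.12)]:
  for a in np.radians([-180,-150,-90,-45,0,45,90,135]):
    j=ctrl.ik(pos,q(a));print(pos,np.degrees(a),None if j is None else np.round(j,2))
E
```

```text
board [[0.589, 0.001, 0.07], [0.601, -0.219, 0.07], [0.453, -0.229, 0.07], [0.44, -0.007, 0.07]]
chips [[0.565, -0.133, 0.078], [0.515, -0.08, 0.078], [0.483, -0.135, 0.078], [0.486, -0.187, 0.078]]
tree [[0.518, -0.125, 0.11]]
wiper [[0.565, -0.282, 0.096], [0.533, -0.341, 0.096], [0.494, -0.316, 0.096], [0.522, -0.259, 0.096]]
pots/jar [[0.528, 0.19, 0.05], [0.454, 0.19, 0.05], [0.53, -0.411, 0.05]]
wall [0.62, -0.025, 0.007]
wall [0.637, -0.022, 0.065]
wall [0.621, -0.138, 0.008]
wall [0.638, -0.13, 0.067]
wall [0.641, -0.286, 0.067]
wall [0.623, 0.056, 0.023]
(0.6, -0.6, 0.3) -180.0 [ 0.88  1.   -0.81  0.36  0.7   1.88  2.18]
(0.6, -0.6, 0.3) -150.0 [ 0.92  1.04 -1.23  0.36  1.07  1.95  2.65]
(0.6, -0.6, 0.3) -90.0 [ 0.72  0.98  0.26  0.37 -0.22  1.8  -2.33]
(0.6, -0.6, 0.3) -45.0 [ 0.74  0.97  0.08  0.37 -0.06  1.8  -1.58]
(0.6, -0.6, 0.3) 0.0 [ 0.78  0.97 -0.12  0.37  0.1   1.81 -0.84]
(0.6, -0.6, 0.3) 45.0 [ 0.81  0.97 -0.31  0.37  0.26  1.82 -0.09]
(0.6, -0.6, 0.3) 90.0 [ 0.84  0.98 -0.5   0.36  0.43  1.84  0.66]
(0.6, -0.6, 0.3) 135.0 [ 0.86  0.99 -0.66  0.36  0.57  1.86  1.42]
(0.6, -0.75, 0.3) -180.0 None
(0.6, -0.75, 0.3) -150.0 None
(0.6, -0.75, 0.3) -90.0 None
(0.6, -0.75, 0.3) -45.0 None
(0.6, -0.75, 0.3) 0.0 None
(0.6, -0.75, 0.3) 45.0 None
(0.6, -0.75, 0.3) 90.0 None
(0.6, -0.75, 0.3) 135.0 None
(0.6, -0.4, 0.12) -180.0 [ 0.97  0.87 -0.87  1.35  0.67  1.23  1.62]
(0.6, -0.4, 0.12) -150.0 [ 1.08  1.   -1.23  1.35  0.93  1.41  1.98]
(0.6, -0.4, 0.12) -90.0 [ 0.42  0.76  0.27  1.36 -0.21  1.06 -2.42]
(0.6, -0.4, 0.12) -45.0 [ 0.52  0.74  0.06  1.35 -0.05  1.05 -1.76]
(0.6, -0.4, 0.12) 0.0 [ 0.62  0.74 -0.13  1.35  0.1   1.05 -1.1 ]
(0.6, -0.4, 0.12) 45.0 [ 0.72  0.75 -0.32  1.35  0.25  1.07 -0.42]
(0.6, -0.4, 0.12) 90.0 [ 0.8   0.78 -0.49  1.35  0.38  1.11  0.26]
(0.6, -0.4, 0.12) 135.0 [ 0.89  0.82 -0.68  1.35  0.52  1.16  0.94]
```

```bash
python3 - <<'E'
from h import *
print(vision.camera_info("wrist")["mtx"][:2].round(0).tolist())
ctrl.movep([.575,-.17,.36],q(np.radians(3)))
s=get_state();a,D=vision.grab_frame("wrist")
np.savez("w1.npz",a=a,D=D,tcp_pos=s["tcp_pos"],eef_rot=s["eef_rot"]);print(s["time"],s["tcp_pos"])
for n in ["tree","wiper","chip_a"]:
    for r in models.masks_of("wrist",n)[:5]: print(n,np.round(r["point"]),round(r["p"],2),r["mask"].sum())
cv2.imwrite("pics/w1.png",a)
E
```

```text
[[283.0, 0.0, 261.0], [0.0, 283.0, 195.0]]
2.4 [ 0.57455499 -0.17139964  0.35963278]
tree [228. 186.] 0.47 228
wiper [341. 186.] 0.87 1842
chip_a [197. 189.] 0.49 107
chip_a [236. 209.] 0.42 117
```

View pics/w1.png

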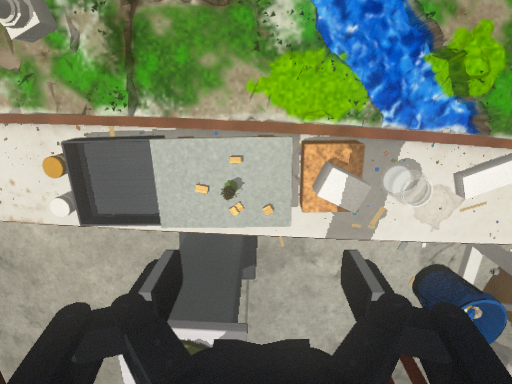

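The wrist view shows the tray at left, the board with chips at (236,160), (201,188), (237,209) and (268,210), the tree at (231,188) and the wiper at (341,186). I'll take a closer shot and segment it.

```bash
cat > an.py <<'E'
from h import *
def chips(a,P,z=.078):
    hsv=cv2.cvtColor(a,cv2.COLOR_BGR2HSV)
    m=((hsv[...,0]>8)&(hsv[...,0]<28)&(hsv[...,1]>90)&(hsv[...,2]>120)&(P[...,2]>.06)&(P[...,2]<.1)
       &(P[...,0]>.44)&(P[...,0]<.605)&(P[...,1]>-.225)&(P[...,1]<.16)).astype(np.uint8)
    n,l,st,c=cv2.connectedComponentsWithStats(m)
    for i in range(1,n):
        if st[i,4]>15:
            p=P[l==i];print("chip",st[i,4],c[i].round(),"mean",p.mean(0).round(4),"min",p.min(0).round(3),"max",p.max(0).round(3))
def rect(name,P,m):
    pts=P[m][:,:2]*1000;r=cv2.minAreaRect(np.float32(pts));print(name,np.round(r[0],1),np.round(r[1],1),round(r[2],1),"z",np.median(P[m][:,2]).round(4))
def bits(a,P):
    chips(a,P)
    t=(P[...,2]>.088)&(P[...,2]<.135)&(abs(P[...,0]-.518)<.04)&(abs(P[...,1]+.125)<.04)
    if t.sum()>10: print("tree",t.sum(),P[t].mean(0).round(4),P[t].min(0).round(3),P[t].max(0).round(3))
    er=lambda m:cv2.morphologyEx(m.astype(np.uint8),cv2.MORPH_OPEN,np.ones((3,3)))>0
    rect("board",P,er((abs(P[...,2]-.07)<.004)&(P[...,0]>.4)&(P[...,0]<.612)&(P[...,1]>-.26)&(P[...,1]<.05)))
    m=er((abs(P[...,2]-.096)<.005)&(P[...,0]>.45)&(P[...,0]<.61)&(P[...,1]>-.38)&(P[...,1]<-.24)&(a.min(2)>120))
    if m.sum()>20: rect("wiper",P,m)
    m=er((abs(P[...,2]-.046)<.005)&(P[...,0]>.4)&(P[...,0]<.612)&(P[...,1]>-.38)&(P[...,1]<-.22))
    if m.sum()>20: rect("pad",P,m)
E
python3 - <<'E'
from an import *
d=np.load("w1.npz");bits(d["a"],cloud("wrist",d["D"],d))
ctrl.movep([.545,-.17,.2],q(np.radians(3)))
s=get_state();a,D=vision.grab_frame("wrist")
np.savez("w2.npz",a=a,D=D,tcp_pos=s["tcp_pos"],eef_rot=s["eef_rot"]);print(s["time"],s["tcp_pos"])
bits(a,cloud("wrist",D,s));cv2.imwrite("pics/w2.png",a)
E
```

```text
chip 72 [235. 159.] mean [ 0.5679 -0.1331  0.0803] min [ 0.563 -0.142  0.077] max [ 0.573 -0.125  0.083]
chip 94 [201. 188.] mean [ 0.5179 -0.0802  0.0781] min [ 0.508 -0.089  0.07 ] max [ 0.524 -0.07   0.08 ]
chip 109 [236. 209.] mean [ 0.486  -0.1359  0.0765] min [ 0.472 -0.147  0.07 ] max [ 0.497 -0.125  0.081]
chip 76 [268. 209.] mean [ 0.4882 -0.1871  0.0789] min [ 0.478 -0.196  0.071] max [ 0.496 -0.179  0.082]
tree 154 [ 0.5248 -0.1271  0.1084] [ 0.515 -0.14   0.093] [ 0.534 -0.114  0.127]
board [ 523.9 -113.2] [150.9 220.4] 3.7 z 0.0703
wiper [ 531.4 -300.5] [71.5 50.7] 68.0 z 0.0963
pad [ 536.1 -293.8] [119.3 101.5] 3.1 z 0.0463
3.2917 [ 0.546162   -0.17030669  0.20123048]
chip 193 [223. 164.] mean [ 0.5683 -0.1327  0.0799] min [ 0.563 -0.142  0.071] max [ 0.573 -0.122  0.082]
chip 241 [171. 209.] mean [ 0.5186 -0.0799  0.0776] min [ 0.51  -0.09   0.069] max [ 0.525 -0.066  0.08 ]
chip 261 [225. 239.] mean [ 0.4864 -0.1357  0.0766] min [ 0.475 -0.147  0.071] max [ 0.497 -0.125  0.081]
chip 185 [273. 241.] mean [ 0.4887 -0.1867  0.0786] min [ 0.478 -0.196  0.07 ] max [ 0.496 -0.179  0.081]
tree 448 [ 0.525  -0.127   0.1089] [ 0.514 -0.141  0.094] [ 0.535 -0.113  0.127]
board [ 523.7 -112.2] [151.1 220.2] 3.7 z 0.0704
wiper [ 531.2 -301. ] [71.2 50.5] 67.4 z 0.0964
pad [ 535.6 -293.9] [120.1 100.5] 3.8 z 0.0464
```

View pics/w2.png

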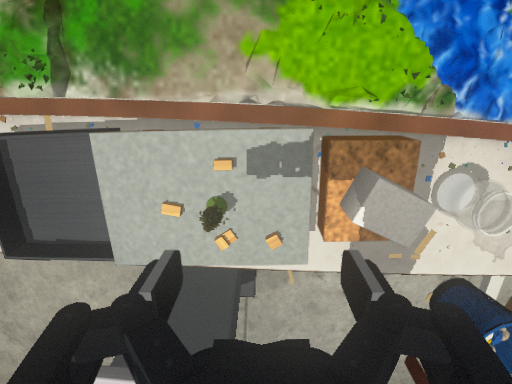

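The geometry checks out: the board is at (0.5238, -0.1125) with 3.65° yaw, and the pad is where it should be. Now the grasp.

```bash
python3 - <<'E'
from h import *
a=np.radians(67.5);w=np.array([.5312,-.3008])
ctrl.movep([*w,.14],q(a))
ctrl.movel([*w,.064],max_speed=.1); ctrl.pause(.2)
s=get_state();print(s["tcp_pos"],s["contact_force"])
ctrl.close_gripper(40);ctrl.pause(.2)
s=get_state();print(s["tcp_pos"],s["width"],s["gripper_force"],s["contact_force"],s["time"])
ctrl.movel([*w,.165],max_speed=.12);ctrl.pause(.2)
s=get_state();print(s["tcp_pos"],s["width"],s["contact_force"],s["time"])
a,D=vision.grab_frame("wrist");b,_=vision.grab_frame("scene")
cv2.imwrite("pics/w3.png",np.hstack([a[150:],cv2.resize(b[90:210,230:360],(252,234))]))
E
```

```text
[ 0.53156634 -0.30100077  0.06469734] [ 0.34269179  0.34864444 -0.47105876]
[ 0.53143938 -0.30088819  0.06431436] 0.04980458262212291 42.494670152664185 [-0.31168062 -0.17822419  4.43308822] 6.1417
[ 0.53087248 -0.30066044  0.16420541] 0.04948688405702831 [-0.17730362  0.38285788 -0.35342293] 7.3333
```

View pics/w3.png

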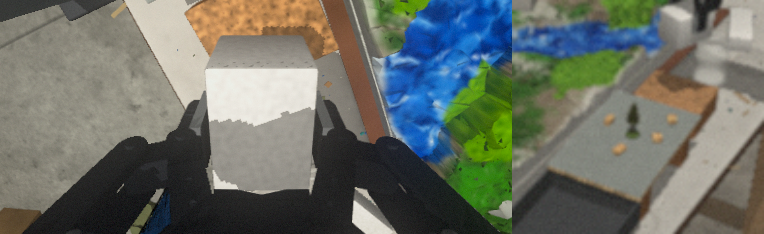

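The block is held squarely between the fingers. Next is the sidestep: push the chip in front of the tree across into the +x lane.

```bash
cat >> h.py <<'E'
C=np.array([.5238,-.1125]);TH=np.radians(3.65)
def bw(x,y,z): # board frame -> world
    return [C[0]+np.cos(TH)*x-np.sin(TH)*y,C[1]+np.sin(TH)*x+np.cos(TH)*y,z]
SK=.0905
def st(n):
    s=get_state();p=s["tcp_pos"][:2]-C
    print(n,"bx %.4f by %.4f z %.4f"%(np.cos(TH)*p[0]+np.sin(TH)*p[1],-np.sin(TH)*p[0]+np.cos(TH)*p[1],s["tcp_pos"][2]),"F",s["contact_force"].round(1),"w",round(s["width"],4),"t",round(s["time"],2))
E
python3 - <<'E'
from an import *
ctrl.movel(bw(-.050,-.16,.175),max_speed=.2)
ctrl.movep(bw(-.050,.048,.175),q(TH+np.pi/2)); st("above")
ctrl.movel(bw(-.050,.048,.105),max_speed=.12);ctrl.pause(.1);st("low")
ctrl.movel(bw(-.050,.048,SK),max_speed=.05);ctrl.pause(.2);st("skim")
ctrl.movel(bw(-.0015,.048,SK),max_speed=.06);ctrl.pause(.2);st("pushed")
ctrl.movel(bw(-.012,.048,SK),max_speed=.06)
ctrl.movel(bw(-.012,.048,.175),max_speed=.15);st("up")
s=get_state();a,D=vision.grab_frame("top");P=cloud("top",D)
chips(a,P);cv2.imwrite("pics/t4.png",cv2.resize(a[130:270,170:430],None,fx=3,fy=3))
E
```

```text
above bx -0.0495 by 0.0466 z 0.1748 F [-0.  -1.  -0.6] w 0.0495 t 8.7
low bx -0.0494 by 0.0478 z 0.1057 F [-0.2  0.2 -0.4] w 0.0493 t 9.53
skim bx -0.0499 by 0.0480 z 0.0906 F [-0.3 -0.2 -0.3] w 0.0497 t 10.18
pushed bx -0.0018 by 0.0479 z 0.0906 F [-0.4 -0.2 -0.8] w 0.0493 t 11.33
up bx -0.0124 by 0.0478 z 0.1744 F [-0.2 -0.  -1.4] w 0.0494 t 12.38
```

View pics/t4.png

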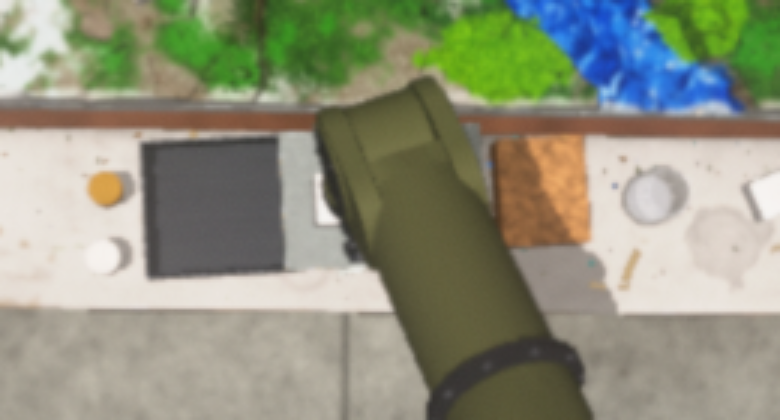

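The arm hides the board in this view. I'll move to the +x lane start and look with the wrist and scene cameras.

```bash
python3 - <<'E'
from an import *
ctrl.movep(bw(.053,-.09,.185),q(TH));st("start")
s=get_state();a,D=vision.grab_frame("wrist");P=cloud("wrist",D,s)
chips(a,P);t=(P[...,2]>.088)&(P[...,2]<.132)&(abs(P[...,0]-.525)<.025)&(abs(P[...,1]+.127)<.025)
print("tree",t.sum(),P[t].mean(0) if t.any() else 0)
b,_=vision.grab_frame("scene")
cv2.imwrite("pics/w5.png",np.hstack([cv2.resize(a,(400,300)),cv2.resize(b[110:230,210:370],(400,300))]))
E
```

```text
start bx 0.0527 by -0.0890 z 0.1842 F [-0.5 -0.4  0.2] w 0.0494 t 13.46
chip 220 [191. 203.] mean [ 0.5685 -0.1327  0.0797] min [ 0.563 -0.142  0.074] max [ 0.573 -0.124  0.082]
chip 262 [134. 213.] mean [ 0.5532 -0.0763  0.0779] min [ 0.546 -0.086  0.072] max [ 0.559 -0.066  0.08 ]
tree 433 [ 0.52592839 -0.12626595  0.10967943]
```

View pics/w5.png

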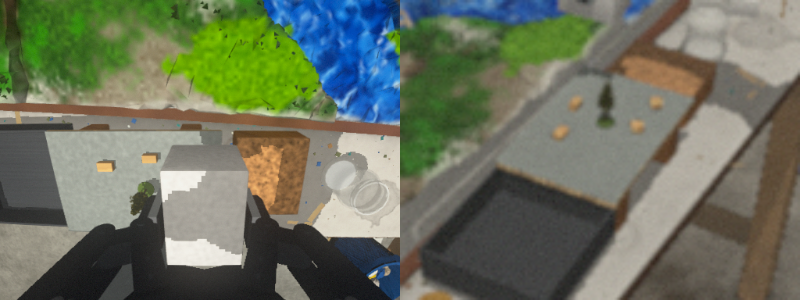

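The chip now sits in the +x lane at board x ≈ 0.032, and the tree hasn't moved. Now I'll sweep both lanes.

```bash
python3 - <<'E'
from an import *
def lane(x,y0):
    ctrl.movel(bw(x,y0,.105),max_speed=.15)
    ctrl.movel(bw(x,y0,SK),max_speed=.05);ctrl.pause(.1);st("skim")
    ctrl.movel(bw(x,.0,SK),max_speed=.08);st("mid")
    ctrl.movel(bw(x,.106,SK),max_speed=.08);ctrl.pause(.3);st("end")
    ctrl.movel(bw(x,.106,.18),max_speed=.15)
lane(.053,-.09)
ctrl.movel(bw(-.054,.106,.18),max_speed=.2)
ctrl.movel(bw(-.054,-.118,.18),max_speed=.25);st("start2")
lane(-.054,-.118)
ctrl.movep(bw(0,-.182,.18),q(TH));st("over pad")
a,D=vision.grab_frame("top");cv2.imwrite("pics/t6.png",cv2.resize(a[150:230,205:345],None,fx=5,fy=5))
for n in ["chip_a","tree","wiper"]:
    for r in models.recognise("top",n)[:6]: print(n,np.round(r["point"]),round(r["p"],2),onz("top",[r["point"]],.035).round(3))
E
```

```text
skim bx 0.0531 by -0.0900 z 0.0906 F [ 0.6  0.1 -1.2] w 0.0493 t 14.78
mid bx 0.0529 by -0.0008 z 0.0905 F [ 0.2  0.5 -1.5] w 0.0495 t 16.06
end bx 0.0530 by 0.1058 z 0.0905 F [ 0.1 -0.1  0.2] w 0.0494 t 17.83
start2 bx -0.0535 by -0.1163 z 0.1798 F [-1.   0.3  0.4] w 0.0495 t 20.32
skim bx -0.0539 by -0.1181 z 0.0906 F [ 1.2 -0.3  0.2] w 0.0496 t 21.51
mid bx -0.0540 by -0.0006 z 0.0905 F [-0.2  0.1 -1.5] w 0.0489 t 23.13
end bx -0.0540 by 0.1058 z 0.0905 F [-0.2 -0.  -0.4] w 0.0496 t 24.91
over pad bx 0.0005 by -0.1797 z 0.1796 F [0.4 1.1 0.2] w 0.0498 t 26.78
tree [299. 198.] 0.39 [[ 0.516 -0.122  0.035]]
wiper [361. 196.] 0.48 [[ 0.523 -0.328  0.035]]
```

View pics/t6.png

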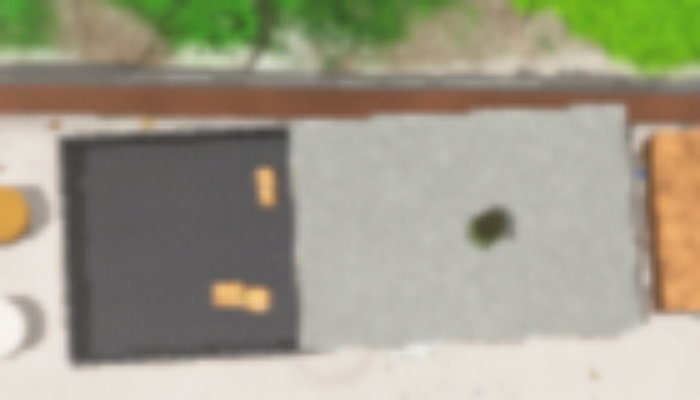

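The board is clear and the tree is still standing. The tray shows blobs at crop (265,187), (228,294) and (257,299), and the first may be two chips. I'll look closer.

```bash
python3 - <<'E'
from an import *
ctrl.movep(bw(.04,.08,.23),q(TH));st("look");ctrl.pause(.2)
s=get_state();a,D=vision.grab_frame("wrist");P=cloud("wrist",D,s)
hsv=cv2.cvtColor(a,cv2.COLOR_BGR2HSV)
m=((hsv[...,0]>8)&(hsv[...,0]<28)&(hsv[...,1]>90)&(hsv[...,2]>70)&(P[...,2]>.0)&(P[...,2]<.1)&(P[...,0]>.4)&(P[...,0]<.6)&(P[...,1]>-.03)&(P[...,1]<.17)).astype(np.uint8)
n,l,stt,c=cv2.connectedComponentsWithStats(m)
for i in range(1,n):
    if stt[i,4]>10:p=P[l==i];print(stt[i,4],c[i].round(),p.mean(0).round(3),p.min(0).round(3),p.max(0).round(3))
cv2.imwrite("pics/w7.png",a)
E
```

```text
look bx 0.0398 by 0.0781 z 0.2298 F [ 0.1 -0.7 -0.1] w 0.0495 t 28.03
23 [118. 127.] [0.597 0.158 0.002] [0.595 0.155 0.   ] [0.6   0.162 0.003]
76 [165. 134.] [0.591 0.096 0.001] [0.583 0.092 0.   ] [0.6   0.1   0.003]
14 [259. 144.] [ 0.59  -0.027  0.035] [ 0.588 -0.029  0.01 ] [ 0.594 -0.025  0.066]
179 [222. 173.] [0.554 0.015 0.041] [0.535 0.01  0.023] [0.564 0.023 0.046]
74 [201. 222.] [0.481 0.044 0.031] [0.473 0.038 0.023] [0.488 0.05  0.035]
```

View pics/w7.png

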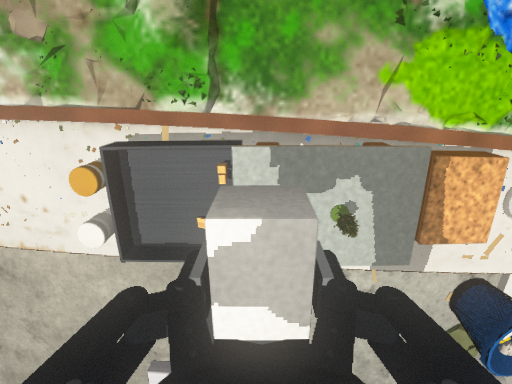

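All four chips are in the tray, two of them touching at (222,173), and the board is clear. I'll put the block back in its original pose.

```bash
python3 - <<'E'
from an import *
w=[.5325,-.2985]
ctrl.movel(bw(.0,.05,.2),max_speed=.2)
ctrl.movep([*w,.17],q(np.radians(67.5)))
ctrl.movel([*w,.075],max_speed=.12);ctrl.pause(.2)
ctrl.movel([*w,.0645],max_speed=.03);ctrl.pause(.3);st("down")
ctrl.ungrasp();ctrl.pause(.3);st("open")
ctrl.movel([*w,.17],max_speed=.12);st("up")
ctrl.movep(bw(.02,.10,.22),q(TH));ctrl.pause(.2)
s=get_state();a,D=vision.grab_frame("wrist");P=cloud("wrist",D,s);bits(a,P)
m=(P[...,2]>.03)&(P[...,2]<.066)&(P[...,0]>.45)&(P[...,0]<.575)&(P[...,1]>.0)&(P[...,1]<.13)
big=cv2.resize(a[110:280,90:290],None,fx=2,fy=2,interpolation=cv2.INTER_CUBIC)
cv2.imwrite("pics/w8.png",np.hstack([big,cv2.resize(a,(400,340))])); st("end")
E
```

```text
down bx -0.0032 by -0.1862 z 0.0643 F [-0.6 -0.7  0.4] w 0.0493 t 31.91
open bx -0.0032 by -0.1861 z 0.0645 F [ 0.1 -0.2  0.1] w 0.0855 t 32.66
up bx -0.0036 by -0.1860 z 0.1692 F [-1.  -0.3  0.5] w 0.0855 t 33.69
tree 422 [ 0.5241 -0.1233  0.1088] [ 0.51  -0.141  0.094] [ 0.534 -0.113  0.127]
board [ 525.3 -131.4] [150.3 256.7] 3.7 z 0.0704
wiper [ 532.3 -270.4] [62.9 30.2] 18.4 z 0.0962
pad [ 535.8 -292.8] [120.   99.8] 3.7 z 0.0464
end bx 0.0200 by 0.0992 z 0.2198 F [-0.4  0.   0.4] w 0.0855 t 35.25
```

View pics/w8.png

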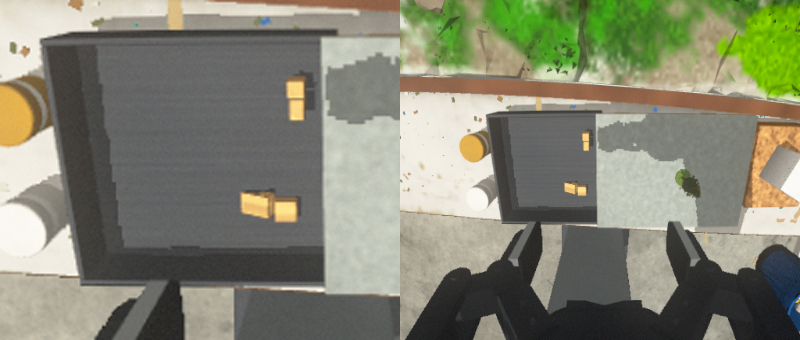

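Two chips stand on end at (295,98), and the other two are at (257,205) and (285,210), so all four are in the tray. The tree is where it was, and the block's top reads 0.096 m, so it stands flat on the pad. Handing in.

```bash
python3 -c "
from station import ticket
print(ticket.close_job())"
```

```text
the job is handed in; nothing more can be done
None
```

I swept all four chips into the tray and put the foam block back flat on its pad and released it. The tree, jar and pots showed no sign of having moved. I handed the job in at about 35 s; the hand-in returned no verdict.

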